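Weigh the first-off moulding and file it in the sample drawer

TASK

Take the orange housing out of the cooling rack and weigh it: set it down right way up, wholly on the scale's steel pan, and let go of it for a moment. Then file it in the cabinet's top drawer: right way up, lengthwise front to back, in the compartment with the green plate, on top of that plate, and leave the drawer fully shut with the plate and the two housings already filed there still in their own compartments. Set the orange housing down rather than dropping it, and leave the other things on the bench where they are.

Things in the scene. Friction and masses are not known exactly. Their poses are not given: they have to be found in the camera images.
- orange: The first-off sample: orange moulded housing, a closed box 60 (its x) x 34 (its y) x 36 mm high with a black recess on top, 70 g; origin at the centre of its underside, z up. It starts in one of the rack's three channels, with its long sides between fences so that only its two ends (60 mm apart) can be gripped there.
- rack: Fixed aluminium rack, on either side of the bench: base 196 (x) x 72 (y) x 10 mm, origin at the centre of its underside. Three channels along y at x = -64, 0, +64 mm, each two fences 5 mm thick, 38 mm apart, 46 mm long, tops 52 mm above the bench. A housing stands on the base in each, long side along y, its ends 7 mm proud of the fences.
- scale_pan (a point): Centre of the top face of the white bench scale's square steel pan, 140 x 140 mm, 48 mm above the bench; x and y along the pan's edges. The scale's base, below the pan, is 170 (x) x 160 mm.
- cab_drawer0 (a joint): Top drawer of the grey cabinet: metres open, 0 shut, 0.18 at its stop. It slides along the cabinet's -x.
- cab_drawer0_handle (a point): Middle of the top drawer's handle, a round steel bar 11 mm thick, 120 mm long along y, axis 35 mm in front of the drawer's face (29 mm free behind the bar), 112 mm above the bench; moves with the drawer, whose opening direction is -x. The drawer's floor is 26 mm below this point, its rim 16 mm above; face 15 mm thick, walls 6 mm.
- cab: Fixed grey two-drawer cabinet, 260 (x) x 310 (y) x 150 mm high, origin at the centre of its underside, front to its -x. Front part of the top drawer: three compartments in a row along y at 91 mm pitch, each 72 (x) x 85 (y) mm inside, walls 40 mm high, 6 mm thick, centres 92 mm behind the handle bar's axis. One holds the green plate, the others a housing each.
- plate: Loose green plastic plate 66 (x) x 78 (y) x 4 mm, flat on the floor of the free compartment (it marks which one that is); origin at the centre of its underside, x along the drawer's slide.
- blue: Filed sample: blue moulded housing, a closed box 60 (its x) x 34 (its y) x 36 mm high with a black recess on top, 70 g; origin at the centre of its underside, z up. Stands in a compartment of the top drawer.
- yellow: Filed sample: yellow moulded housing, a closed box 60 (its x) x 34 (its y) x 36 mm high with a black recess on top, 70 g; origin at the centre of its underside, z up. Stands in a compartment of the top drawer.
- white1: Bystander: white moulded housing, a closed box 60 (its x) x 34 (its y) x 36 mm high with a black recess on top, 70 g; origin at the centre of its underside, z up. Stands in a channel of the rack.
- white2: Bystander: white moulded housing, a closed box 60 (its x) x 34 (its y) x 36 mm high with a black recess on top, 70 g; origin at the centre of its underside, z up. Stands in a channel of the rack.
- tube1: Bystander: white moulded tube standing upright, 38 mm in diameter, 120 mm high, in front of the cabinet, to one side; origin at the centre of its underside.
- tube2: Bystander: the same kind of upright tube, beside the cabinet.
- jar: Bystander: jar with a blue lid, 60 mm in diameter, 80 mm high; origin at the centre of its underside.
- scraper: Bystander: hand tool with a red handle, lying flat on the bench.
Things that resemble listed ones, but are neither listed nor needed, are in the scene too. Several things have the shape of the orange; the one meant has the colours described above.

How it is judged (in metres and radians):
On the way, in this order (a step that is already met when the one before it is completed fails the run):
1. the orange housing stands upright on the scale's pan, its centre within 45 mm of the pan's centre each way, let go of and at rest (x of orange in the frame of scale_pan between -0.045 and 0.045 m and y of orange in the frame of scale_pan between -0.045 and 0.045 m and z of orange in the frame of scale_pan between -0.006 and 0.006 m and angle between orange's own z axis and vertical below 0.15 rad and contact force between the fingers and orange below 0.1 N and linear speed of orange below 0.03 m/s), for 0.3 s.
2. with the top drawer open, the orange housing lies on the green plate in its compartment, let go of (x of orange in the frame of plate between -0.012 and 0.012 m and y of orange in the frame of plate between -0.024 and 0.024 m and z of orange in the frame of plate between 0.001 and 0.009 m and angle between the x axis of orange and the x axis of plate, either way round below 0.25 rad and angle between orange's own z axis and vertical below 0.15 rad and contact force between the fingers and orange below 0.1 N and linear speed of orange below 0.03 m/s and value of joint cab_drawer0 above 0.06 m), for 0.2 s.
At the end, for the whole second after the job is handed in: The top drawer is shut to within 5 mm; inside it the orange housing rests upright on the green plate, within 12 mm of its centre lengthwise, 24 mm sideways and 0.25 rad of front to back, let go of; the plate is within 15 mm, and the blue and yellow housings within 30 mm, of where they began (x of orange in the frame of plate between -0.012 and 0.012 m and y of orange in the frame of plate between -0.024 and 0.024 m and z of orange in the frame of plate between 0.001 and 0.009 m and angle between the x axis of orange and the x axis of plate, either way round below 0.25 rad and angle between orange's own z axis and vertical below 0.15 rad and contact force between the fingers and orange below 0.1 N and linear speed of orange below 0.03 m/s and value of joint cab_drawer0 below 0.005 m and distance of plate from where it was at the start of the episode below 0.015 m and distance of each of blue, yellow from where it was at the start of the episode below 0.03 m); the robot touches nothing.
It fails at once if the orange housing is dropped or thrown (out of the fingers and faster than 0.7 m/s, a fall of about 25 mm) (contact force between the fingers and orange below 0.05 N and linear speed of orange above 0.7 m/s).
It fails at once if a bystander (white housing, tube, jar, hand tool) is shifted by more than 30 mm (distance of any of white1, white2, tube1, tube2, jar, scraper from where it was at the start of the episode above 0.03 m).
It also fails if it takes over 72 s, if anything falls off the work surface, if the arm or the gripper's body presses on something with over 40 N, if the wrist force passes 120 N, or if a joint passes its speed limit or range.

ROBOT

A 6-joint arm with a two-finger parallel gripper is mounted at the origin on the work surface. World frame = base frame: x ahead of the robot, y to its left, z up, the work surface at z = 0. Lengths are in mm, angles in rad, forces in N, time in s.
With the tool pointing down it reaches from about 275 to 750 mm from the base axis. Payload 10.2 kg.
Tool frame: the origin (TCP) lies at the very end of the fingers, on their centre line; the grasp point (between the pads) lies 19 mm behind it; x points along the fingers, y is the direction in which the jaws open and shut, and the axes are right-handed (so a half turn about x gives the same grasp; the last joint's range is limited). The gripper opens to 85 mm and grips with 20 to 120 N. Pads are 22 mm wide; open, the fingers measure 114 mm over their backs; the gripper's body (76 mm by 85 mm) begins 54 mm behind the grasp point. The pads swing forward as they close: fully open they stand 13 mm farther back than shut.
Start: joints at [-1.572, 0.313, 1.498, -0, 1.331, -0.223], TCP at [115.479, -512.148, 231.294] pointing down, gripper open.
Joint ranges: [-2.94, 2.94], [-0.97, 2.17], [0.19, 2.56], [-1.23, 4.37], [0.02, 3.11], [-2.88, 2.88]. Speed limits (rad/s): [2.39, 2.39, 3.01, 3.14, 3.14, 3.14].

INTERFACE

Orientations are given as a unit quaternion [w, x, y, z].
In Python, from rig import ctrl, viewer, finish_job gives the robot as it stands.
- The arm moves only by the tool carry_out, never from a script. Its argument "targets" is a list of rows, each an object of numbers: "x", "y", "z": the shift along the world's x, y, z in m; "ax", "ay", "az": the turn, a rotation vector about the world's x, y, z in rad; "hand": the opening, from -1 (shut) to 1 (fully open). A call has 1 to 5 rows; each row is the pose to reach, as a shift and turn from the pose commanded when the call began; what a row does not reach only later rows make up. A row lasts 1/8 s, in which the tool goes at most 62.5 mm and 10.7 degrees, less where a joint would pass 70% of its speed; a pose out of reach is approached as far as the arm can. A call with a gripper value outside its range is refused whole. The fingers move at their own pace and stop on an object; "grip_force" is the grip in N (left out, the last holds). Time passes only in rows, so rows that repeat a pose let the fingers close. It gives the time, the measured TCP pose, the force and the opening at its end, in the units of the state.
- ctrl.sense(): the state, without advancing time (a new reading comes with each control period).
- viewer.capture(name): name is "scene" or "top" or "wrist"; returns the picture (420x560x3 uint8, blue, green, red); there is no depth.
- viewer.camera_info(name): a dict with "fx", "fy", "cx", "cy" (pixels), "R" (3x3) and "t" (3): a world point X has camera coordinates R X + t. Camera axes: x right, y down, z forward; pixel columns grow to the right and rows downward; lengths in mm; the calibration is good to about 2 mm. A picture is of the moment at which its call begins: read the wrist's pose just before it. camera_info takes no time and is no camera call; for the wrist camera it gives the pose at the moment of the call.
- finish_job(): hands the job in, once; it reports no verdict.
The state is a dict: "time_s": time; "joints": joint angles; "dq": joint speeds; "tau": joint torques, N m; "eef_pos": TCP position; "ee_rot": TCP orientation; "force": force on the tool from outside, world axes, zero at the start; "wrist_torque": the same for the moment, N m; "grip_width": opening from 0.0 (shut) to 1.0 (fully open).
Only numpy, scipy, OpenCV 4.12 (cv2) and the standard library are available. Lean on these libraries where they do the work, as an engineer would, in place of code of your own. Each camera call takes 0.05 s, during which the arm holds its last target. There are 200 camera calls.

## Working session

There is one attempt and no reset: what is moved stays moved. The work goes in short steps, Python scripts to look and compute and a tool call to move; the robot and the scene stay as the last step left them, time stands still between calls to the robot, and variables do not carry over. Pictures are saved under pics/ and viewed, about 8 in all and at most 12, crops included, and the job is handed in when it is done.

Besides the shell and the picture viewer there is one more tool, called after "Emit:" as name(argument=value, ...), one argument or row to a line, values as JSON. carry_out: Moves the arm, as the interface text tells. Its arguments: {"type":"object","properties":{"targets":{"type":"array"},"grip_force":{"type":"number"}},"required":["targets"]}

```bash
ls; mkdir -p pics
cat > h.py <<'E'
import numpy as np, cv2
from rig import ctrl, viewer, finish_job
def px2w(name,u,v,z,ci=None):
    c=ci or viewer.camera_info(name); R=np.array(c["R"]);t=np.array(c["t"])
    d=R.T@np.array([(u-c["cx"])/c["fx"],(v-c["cy"])/c["fy"],1]); o=-R.T@t
    return o+d*(z-o[2])/d[2]
def w2px(name,X,ci=None):
    c=ci or viewer.camera_info(name); p=np.array(c["R"])@np.array(X,float)+np.array(c["t"])
    return c["fx"]*p[0]/p[2]+c["cx"], c["fy"]*p[1]/p[2]+c["cy"]
E
python3 - <<'E'
from h import *
for n in("top","scene"):
    im=viewer.capture(n); cv2.imwrite(f"pics/{n}0.png",im)
    c=viewer.camera_info(n); print(n,c["fx"],(-np.array(c["R"]).T@np.array(c["t"])).round(), np.array(c["R"]).round(2).tolist())
    cv2.imwrite(f"pics/{n}0.png",cv2.resize(im,(800,600),interpolation=cv2.INTER_CUBIC))
print(ctrl.sense())
E
```

```text
pics
top 427.3341331695251 [ 446.  -49. 1123.] [[0.01, -1.0, -0.03], [-1.0, -0.01, -0.09], [0.09, 0.03, -1.0]]
scene 402.8254540414705 [1045.  578.  829.] [[-0.8, 0.61, -0.01], [0.41, 0.54, -0.74], [-0.44, -0.59, -0.68]]
{'time_s': 0.1, 'joints': array([-1.57243668e+00,  3.13422282e-01,  1.49837986e+00,  5.08572976e-05,
        1.33100476e+00, -2.23435596e-01]), 'dq': array([ 0.00145788, -0.00217525, -0.00296371,  0.00171862,  0.00078946,
        0.00090422]), 'tau': array([ 3.47362526e-03, -4.12901258e+01, -2.60142410e+01, -1.85479525e-04,
        3.03337103e-03, -4.71728504e-05]), 'eef_pos': array([ 115.47306495, -511.90311282,  230.77080008]), 'ee_rot': array([ 0.07782693,  0.70282904,  0.07867618, -0.70269792]), 'force': array([-0.19425069,  0.17249991,  0.01187154]), 'wrist_torque': array([-0.01871159,  0.00799357,  0.03738104]), 'grip_width': 1.001804794807859}
```

View pics/top0.png

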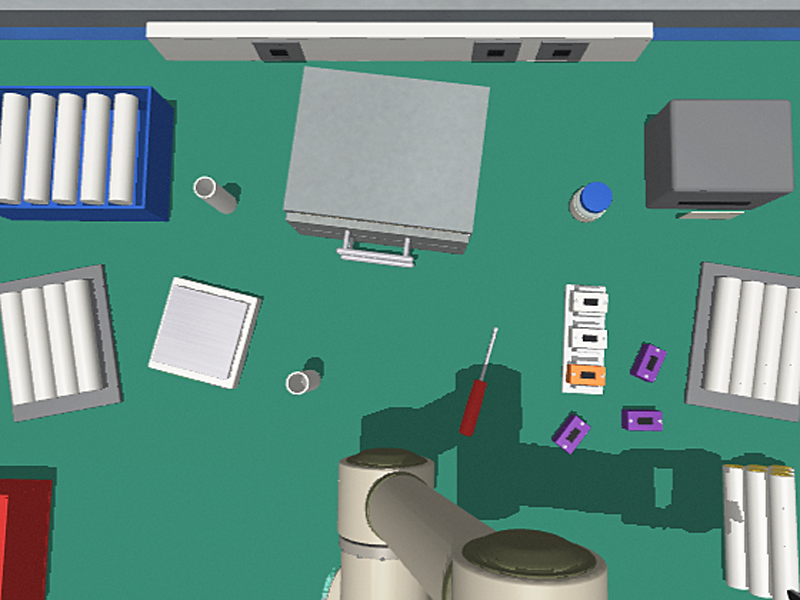

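View pics/scene0.png

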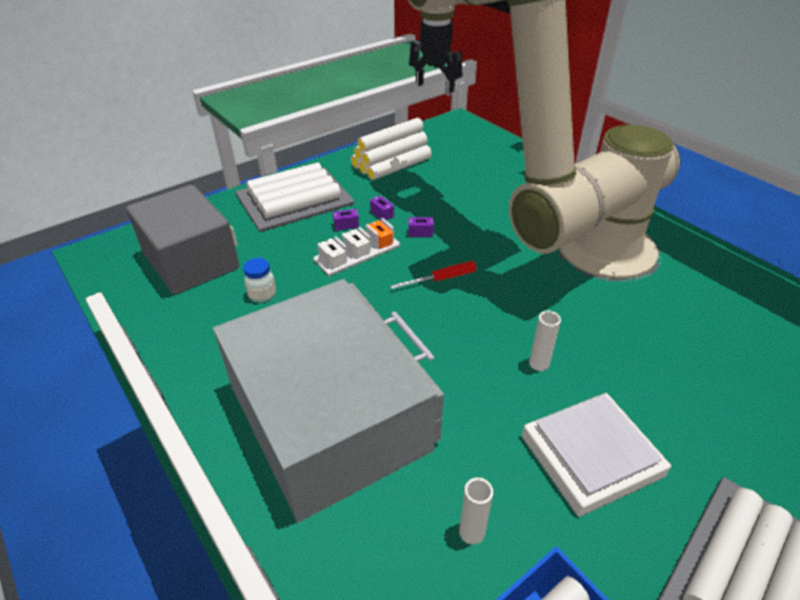

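Top view (800 px): the rack at (586,338) holds two white housings and the orange one at (586,376). Three purple lookalikes lie at (572,433), (642,420) and (648,362). Only the one in the rack's near channel is orange. The cabinet handle is at (376,250), the scale at (205,332), and the drawer is shut. Next, an enlarged crop to confirm and measure.

Run:
```python
from h import *
im=cv2.imread("pics/top0.png"); im=viewer.capture("top")
a=cv2.resize(im[190:285,380:450],None,fx=6,fy=6,interpolation=cv2.INTER_CUBIC)  # 420x570
b=cv2.resize(im[150:190,220:345],None,fx=3,fy=3,interpolation=cv2.INTER_CUBIC) #375x120
c=cv2.resize(im[185:280,95:190],None,fx=3.9,fy=3.9,interpolation=cv2.INTER_CUBIC)
o=np.zeros((600,800,3),np.uint8); o[:570,:420]=a; o[:120,425:800]=b; o[125:125+c.shape[0],425:425+c.shape[1]]=c
cv2.imwrite("pics/c1.png",o)
g=lambda u,v,z: px2w("top",u/800*560,v/600*420,z).round(1)
print("handle",g(376,250,112),"h ends",g(339,257,112),g(412,262,112))
print("cab top",g(303,67,150),g(490,88,150),g(287,212,150),g(472,233,150))
print("pan",[g(*p,48) for p in((176,284),(250,300),(229,380),(155,364))])
print("orange",g(586,374,46),"tube1",g(297,382,120),"tube2",g(206,186,120))
```

```text
handle [619.2  27.2 112. ] h ends [606.7  89.2 112. ] [599.6 -33.4 112. ]
cab top [919.8 151.9 150. ] [ 884.4 -158.6  150. ] [673.9 170.8 150. ] [ 642.  -130.1  150. ]
pan [array([565.1, 389.4,  48. ]), array([538., 255.,  48.]), array([396.2, 286.8,  48. ]), array([422.3, 419.9,  48. ])]
orange [ 416.1 -337.5   46. ] tube1 [398.1 152.1 120. ] tube2 [724.6 316.9 120. ]
```

View pics/c1.png

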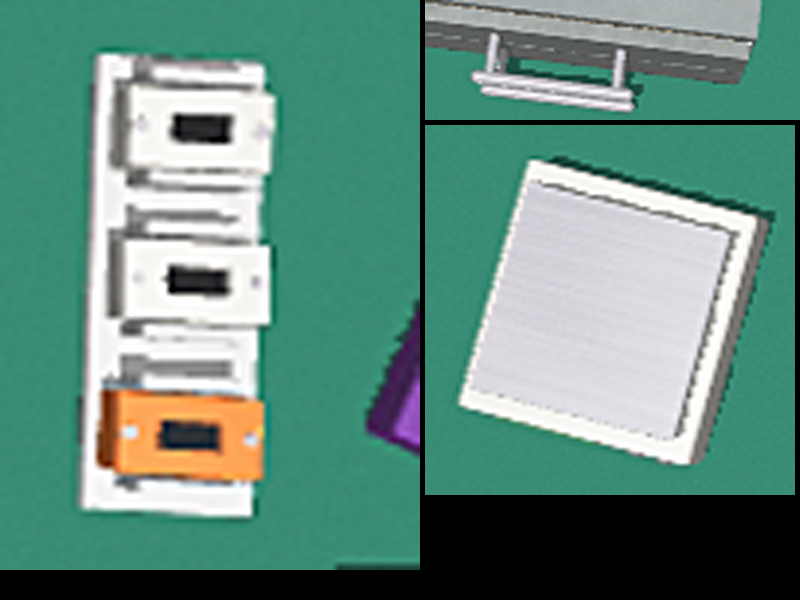

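The crop confirms the orange housing: white dots, black recess, top-face centre at crop (190,436), in the near channel with two whites beyond it. The pan centre is at crop (604,310). Two handle bars show, and the upper one, crop (476,77)-(632,97), belongs to the top drawer.

Run:
```python
from h import *
f=lambda u,v,z,s,x0,y0,ox,oy: px2w("top",(u-ox+.5)/s-.5+x0,(v-oy+.5)/s-.5+y0,z)
O=[f(*p,46,6,380,190,0,0) for p in((116,390),(264,399),(263,481),(117,471))]
c=np.mean(O,0);d=(O[0]-O[1]+O[3]-O[2])/2;print("orange",c.round(1),np.linalg.norm(d),np.linalg.norm(O[0]-O[3]),"dir",np.degrees(np.arctan2(d[1],d[0])))
R=[f(*p,10,6,380,190,0,0) for p in((97,55),(82,510),(252,516))];r=R[0]-R[1];print("rack len",np.linalg.norm(r),np.degrees(np.arctan2(r[1],r[0])),np.linalg.norm(R[2]-R[1]))
P=[f(*p,48,3.9,95,185,425,125) for p in((530,182),(738,232),(680,438),(468,390))]
c=np.mean(P,0);d=(P[0]-P[1]+P[3]-P[2]);print("pan",c.round(1),np.linalg.norm(d)/2,np.degrees(np.arctan2(d[1],d[0])))
H=[f(*p,112,3,220,150,425,0) for p in((476,77),(632,97))];d=H[0]-H[1]
print("handle",np.mean(H,0).round(1),np.linalg.norm(d),np.degrees(np.arctan2(d[1],d[0])))
s=ctrl.sense();from scipy.spatial.transform import Rotation as Ro
q=s["ee_rot"];M=Ro.from_quat(np.r_[q[1:],q[0]]).as_matrix();print(M.round(3),s["eef_pos"])
```

```text
orange [ 415.4 -340.    46. ] 60.415866496190866 33.319079842729955 dir 87.16652155405565
rack len 195.81559265524908 -2.4141910503190265 71.99462071058946
pan [480.8 340.9  48. ] 142.34685745503032 77.84537309213916
handle [610.4  28.5 112. ] 125.87583446630515 83.21940640573288
[[ 0.     0.22  -0.976]
 [ 0.001 -0.976 -0.22 ]
 [-1.    -0.001 -0.   ]] [ 115.49570072 -511.94836171  230.87637273]
```

Emit:
carry_out(
  targets=[
    {"x": 0.3, "y": 0.172, "z": -0.08, "az": -0.27, "hand": 1},
    {"x": 0.3, "y": 0.172, "z": -0.08, "az": -0.27, "hand": 1},
    {"x": 0.3, "y": 0.172, "z": -0.08, "az": -0.27, "hand": 1},
    {"x": 0.3, "y": 0.172, "z": -0.08, "az": -0.27, "hand": 1},
    {"x": 0.3, "y": 0.172, "z": -0.08, "az": -0.27, "hand": 1},
  ],
)

```text
invalid input at $.targets[0]: expected keys x, y, z, ax, ay, az, hand
```

Emit:
carry_out(
  targets=[
    {"x": 0, "y": 0, "z": 0, "hand": 1},
    {"x": 0, "y": 0, "z": 0, "hand": 1},
  ],
)

```text
invalid input at $.targets[0]: expected keys x, y, z, ax, ay, az, hand
```

Emit:
carry_out(
  targets=[
    {"x": 0.3, "y": 0.172, "z": -0.08, "ax": 0, "ay": 0, "az": -0.27, "hand": 1},
    {"x": 0.3, "y": 0.172, "z": -0.08, "ax": 0, "ay": 0, "az": -0.27, "hand": 1},
    {"x": 0.3, "y": 0.172, "z": -0.08, "ax": 0, "ay": 0, "az": -0.27, "hand": 1},
    {"x": 0.3, "y": 0.172, "z": -0.08, "ax": 0, "ay": 0, "az": -0.27, "hand": 1},
    {"x": 0.3, "y": 0.172, "z": -0.08, "ax": 0, "ay": 0, "az": -0.27, "hand": 1},
  ],
)

```text
time_s: 0.78
eef_pos: [377.5, -361.6, 161.3]
ee_rot: [-0.017, 0.707, -0.017, -0.707]
force: [0.1, -1.5, 0.3]
grip_width: 1.0
```

Emit:
carry_out(
  targets=[
    {"x": 0.037, "y": 0.021, "z": -0.01, "ax": 0, "ay": 0, "az": 0, "hand": 1},
    {"x": 0.037, "y": 0.021, "z": -0.01, "ax": 0, "ay": 0, "az": 0, "hand": 1},
    {"x": 0.037, "y": 0.021, "z": -0.01, "ax": 0, "ay": 0, "az": 0, "hand": 1},
  ],
)

```text
time_s: 1.15
eef_pos: [412.7, -342.1, 151.8]
ee_rot: [0.017, -0.707, 0.017, 0.707]
force: [0.0, 0.3, -1.6]
grip_width: 1.001
```

Run:
```python
from h import *
s=ctrl.sense();ci=viewer.camera_info("wrist");im=viewer.capture("wrist")
print(s["eef_pos"],s["ee_rot"],(-np.array(ci["R"]).T@np.array(ci["t"])).round(), w2px("wrist",[415.4,-340,46],ci))
np.save("ci1.npy",ci,allow_pickle=True)
cv2.imwrite("pics/w1.png",im)
```

```text
[ 412.68777694 -342.05926281  151.81566672] [ 0.01702839 -0.70681144  0.01702947  0.70699195] [ 489. -346.  294.] (np.float64(279.42109858033336), np.float64(206.21978175870402))
```

View pics/w1.png

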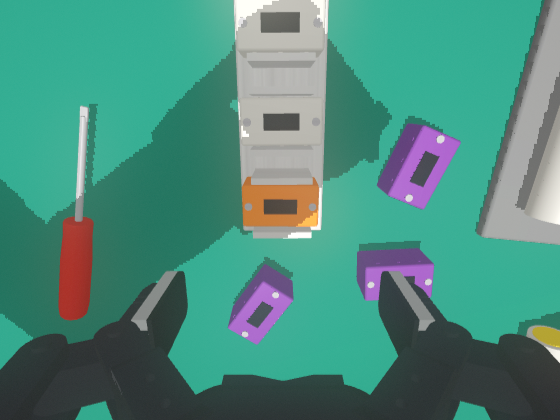

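The wrist view shows the orange recess at (280,207). The prediction was (279,206), so the position is confirmed. Descending.

Emit:
carry_out(
  targets=[
    {"x": 0.0025, "y": 0.002, "z": -0.05, "ax": 0, "ay": 0, "az": 0, "hand": 1},
    {"x": 0.0025, "y": 0.002, "z": -0.1, "ax": 0, "ay": 0, "az": 0, "hand": 1},
    {"x": 0.0025, "y": 0.002, "z": -0.135, "ax": 0, "ay": 0, "az": 0, "hand": 1},
    {"x": 0.0025, "y": 0.002, "z": -0.135, "ax": 0, "ay": 0, "az": 0, "hand": 1},
    {"x": 0.0025, "y": 0.002, "z": -0.135, "ax": 0, "ay": 0, "az": 0, "hand": 1},
  ],
)

```text
time_s: 1.82
eef_pos: [415.7, -341.0, 18.5]
ee_rot: [-0.017, 0.707, -0.018, -0.706]
force: [0.5, 0.2, 0.9]
grip_width: 1.0
```

Emit:
carry_out(
  targets=[
    {"x": 0, "y": 0, "z": 0, "ax": 0, "ay": 0, "az": 0, "hand": 0},
    {"x": 0, "y": 0, "z": 0, "ax": 0, "ay": 0, "az": 0, "hand": -0.2},
    {"x": 0, "y": 0, "z": 0, "ax": 0, "ay": 0, "az": 0, "hand": -0.2},
    {"x": 0, "y": 0, "z": 0, "ax": 0, "ay": 0, "az": 0, "hand": -0.2},
  ],
  grip_force=40,
)

```text
time_s: 2.33
eef_pos: [416.0, -340.5, 18.4]
ee_rot: [-0.016, 0.707, -0.018, -0.706]
force: [-1.5, 0.7, 6.5]
grip_width: 0.695
```

Emit:
carry_out(
  targets=[
    {"x": 0, "y": 0, "z": 0.06, "ax": 0, "ay": 0, "az": 0, "hand": -0.2},
    {"x": 0, "y": 0, "z": 0.12, "ax": 0, "ay": 0, "az": 0, "hand": -0.2},
    {"x": 0, "y": 0, "z": 0.18, "ax": 0, "ay": 0, "az": 0, "hand": -0.2},
    {"x": 0.01, "y": 0.06, "z": 0.19, "ax": 0, "ay": 0, "az": 0, "hand": -0.2},
    {"x": 0.018, "y": 0.12, "z": 0.19, "ax": 0, "ay": 0, "az": 0, "hand": -0.2},
  ],
)

```text
time_s: 2.95
eef_pos: [433.8, -218.8, 208.5]
ee_rot: [-0.017, 0.708, -0.018, -0.706]
force: [1.3, 0.5, -0.5]
grip_width: 0.694
```

Run:
```python
from h import *
s=ctrl.sense();print(s["joints"].round(3),s["eef_pos"],s["grip_width"],s["force"])
```

```text
[-0.709  0.245  1.65   0.     1.244  0.911] [ 433.78554041 -218.76722776  208.5475377 ] 0.6935746980255569 [ 1.27518624  0.50038141 -0.47574914]
```

Emit:
carry_out(
  targets=[
    {"x": 0.005, "y": 0.06, "z": 0, "ax": 0, "ay": 0, "az": 0.17, "hand": -0.2},
    {"x": 0.01, "y": 0.12, "z": 0, "ax": 0, "ay": 0, "az": 0.34, "hand": -0.2},
    {"x": 0.015, "y": 0.18, "z": 0, "ax": 0, "ay": 0, "az": 0.51, "hand": -0.2},
    {"x": 0.02, "y": 0.24, "z": 0, "ax": 0, "ay": 0, "az": 0.68, "hand": -0.2},
    {"x": 0.025, "y": 0.3, "z": 0, "ax": 0, "ay": 0, "az": 0.85, "hand": -0.2},
  ],
)

```text
time_s: 3.58
eef_pos: [458.4, 82.1, 207.7]
ee_rot: [0.278, 0.651, 0.277, -0.65]
force: [1.8, -0.7, -0.8]
grip_width: 0.695
```

Emit:
carry_out(
  targets=[
    {"x": 0.005, "y": 0.06, "z": 0, "ax": 0, "ay": 0, "az": 0.17, "hand": -0.2},
    {"x": 0.01, "y": 0.12, "z": 0, "ax": 0, "ay": 0, "az": 0.34, "hand": -0.2},
    {"x": 0.015, "y": 0.18, "z": 0, "ax": 0, "ay": 0, "az": 0.51, "hand": -0.2},
    {"x": 0.02, "y": 0.24, "z": -0.03, "ax": 0, "ay": 0, "az": 0.65, "hand": -0.2},
    {"x": 0.022, "y": 0.26, "z": -0.08, "ax": 0, "ay": 0, "az": 0.65, "hand": -0.2},
  ],
)

```text
time_s: 4.2
eef_pos: [481.1, 343.4, 127.8]
ee_rot: [0.471, 0.53, 0.47, -0.526]
force: [0.6, -1.0, -0.4]
grip_width: 0.691
```

Emit:
carry_out(
  targets=[
    {"x": 0, "y": 0, "z": 0, "ax": 0, "ay": 0, "az": 0, "hand": -0.2},
    {"x": 0, "y": 0, "z": 0, "ax": 0, "ay": 0, "az": 0, "hand": -0.2},
  ],
)

```text
time_s: 4.45
eef_pos: [481.2, 339.9, 128.7]
ee_rot: [0.47, 0.53, 0.469, -0.528]
force: [-0.1, -0.7, -0.5]
grip_width: 0.695
```

Run:
```python
from h import *
s=ctrl.sense();print(s["joints"].round(3),s["eef_pos"],s["ee_rot"],s["grip_width"],s["force"])
```

```text
[ 0.416  0.544  1.433 -0.     1.162  0.536] [481.20894742 339.92764854 128.65966097] [ 0.46961809  0.52970503  0.46898579 -0.52813232] 0.6945314776307905 [-0.06483129 -0.68579233 -0.47149295]
```

Spot on. Now lower by 71 mm, slowly at the end (expected touchdown at about TCP 56.5).

Emit:
carry_out(
  targets=[
    {"x": 0, "y": 0, "z": -0.04, "ax": 0, "ay": 0, "az": 0, "hand": -0.2},
    {"x": 0, "y": 0, "z": -0.06, "ax": 0, "ay": 0, "az": 0, "hand": -0.2},
    {"x": 0, "y": 0, "z": -0.067, "ax": 0, "ay": 0, "az": 0, "hand": -0.2},
    {"x": 0, "y": 0, "z": -0.07, "ax": 0, "ay": 0, "az": 0, "hand": -0.2},
    {"x": 0, "y": 0, "z": -0.07, "ax": 0, "ay": 0, "az": 0, "hand": -0.2},
  ],
)

```text
time_s: 5.08
eef_pos: [481.1, 340.2, 58.0]
ee_rot: [0.47, 0.53, 0.469, -0.528]
force: [0.3, 0.2, 0.1]
grip_width: 0.692
```

Emit:
carry_out(
  targets=[
    {"x": 0, "y": 0, "z": -0.001, "ax": 0, "ay": 0, "az": 0, "hand": -0.2},
    {"x": 0, "y": 0, "z": -0.002, "ax": 0, "ay": 0, "az": 0, "hand": -0.2},
  ],
)

```text
time_s: 5.32
eef_pos: [480.9, 340.3, 56.4]
ee_rot: [0.47, 0.529, 0.469, -0.528]
force: [-5.5, -3.5, 17.0]
grip_width: 0.698
```

Touchdown. Release, wait, then lift.

Emit:
carry_out(
  targets=[
    {"x": 0, "y": 0, "z": 0, "ax": 0, "ay": 0, "az": 0, "hand": 0.7},
    {"x": 0, "y": 0, "z": 0, "ax": 0, "ay": 0, "az": 0, "hand": 1},
    {"x": 0, "y": 0, "z": 0, "ax": 0, "ay": 0, "az": 0, "hand": 1},
    {"x": 0, "y": 0, "z": 0, "ax": 0, "ay": 0, "az": 0, "hand": 1},
    {"x": 0, "y": 0, "z": 0, "ax": 0, "ay": 0, "az": 0, "hand": 1},
  ],
)

```text
time_s: 5.95
eef_pos: [480.5, 340.2, 54.8]
ee_rot: [-0.469, -0.529, -0.469, 0.529]
force: [-0.2, -0.1, -0.8]
grip_width: 1.003
```

Emit:
carry_out(
  targets=[
    {"x": 0, "y": 0, "z": 0.03, "ax": 0, "ay": 0, "az": 0, "hand": 1},
    {"x": 0, "y": 0, "z": 0.08, "ax": 0, "ay": 0, "az": 0, "hand": 1},
    {"x": 0, "y": 0, "z": 0.13, "ax": 0, "ay": 0, "az": 0, "hand": 1},
    {"x": 0, "y": 0, "z": 0.17, "ax": 0, "ay": 0, "az": 0, "hand": 1},
    {"x": 0, "y": 0, "z": 0.17, "ax": 0, "ay": 0, "az": 0, "hand": 1},
  ],
)

```text
time_s: 6.58
eef_pos: [481.5, 340.7, 228.1]
ee_rot: [0.47, 0.531, 0.469, -0.527]
force: [0.0, -0.0, -0.2]
grip_width: 0.999
```

Run:
```python
from h import *
s=ctrl.sense();ci=viewer.camera_info("wrist");im=viewer.capture("wrist")
print(s["eef_pos"],s["ee_rot"],s["grip_width"],s["force"],w2px("wrist",[481,340,84],ci))
cv2.imwrite("pics/w2.png",im)
```

```text
[481.47657133 340.66662267 228.06370134] [ 0.47008812  0.53091727  0.46873729 -0.52671565] 0.9990561317165408 [ 0.03214794 -0.0037377  -0.1880644 ] (np.float64(281.35208531170156), np.float64(198.0880375475545))
```

View pics/w2.png

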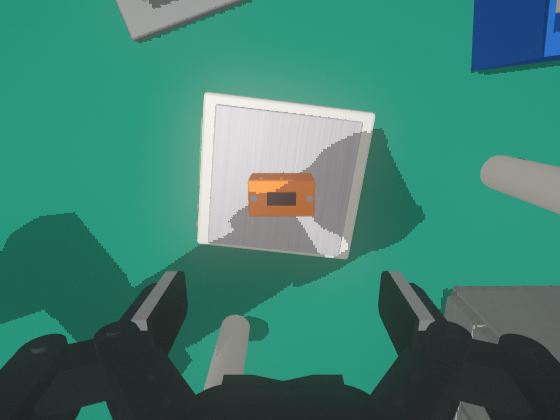

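The orange stands upright on the pan at (281,199), where predicted. Now to the handle, with the fingers narrowed.

Emit:
carry_out(
  targets=[
    {"x": 0.024, "y": -0.057, "z": 0, "ax": 0, "ay": 0, "az": 0, "hand": -0.36},
    {"x": 0.048, "y": -0.114, "z": 0, "ax": 0, "ay": 0, "az": 0, "hand": -0.36},
    {"x": 0.072, "y": -0.171, "z": 0, "ax": 0, "ay": 0, "az": 0, "hand": -0.36},
    {"x": 0.096, "y": -0.228, "z": 0, "ax": 0, "ay": 0, "az": 0, "hand": -0.36},
    {"x": 0.118, "y": -0.28, "z": -0.005, "ax": 0, "ay": 0, "az": 0, "hand": -0.36},
  ],
)

```text
time_s: 7.25
eef_pos: [598.7, 58.1, 218.5]
ee_rot: [-0.469, -0.529, -0.47, 0.529]
force: [1.0, 0.0, 0.4]
grip_width: 0.321
```

Emit:
carry_out(
  targets=[
    {"x": 0.01, "y": -0.031, "z": -0.01, "ax": 0, "ay": 0, "az": 0, "hand": -0.36},
    {"x": 0.01, "y": -0.031, "z": -0.01, "ax": 0, "ay": 0, "az": 0, "hand": -0.36},
    {"x": 0.01, "y": -0.031, "z": -0.01, "ax": 0, "ay": 0, "az": 0, "hand": -0.36},
  ],
)

```text
time_s: 7.62
eef_pos: [608.1, 29.9, 209.1]
ee_rot: [-0.469, -0.528, -0.47, 0.529]
force: [0.6, 0.3, 0.4]
grip_width: 0.325
```

Run:
```python
from h import *
s=ctrl.sense();ci=viewer.camera_info("wrist");im=viewer.capture("wrist")
print(s["joints"].round(2),s["eef_pos"],s["ee_rot"],s["grip_width"],w2px("wrist",[610.4,28.5,112],ci),w2px("wrist",s["eef_pos"]-[0,0,100],ci))
import pickle;pickle.dump(ci,open("ci3.pkl","wb"))
cv2.imwrite("pics/w3.png",im)
```

```text
[-0.14  0.52  1.26  0.    1.37 -0.02] [608.10132433  29.86866733 209.07218274] [-0.46899448 -0.52848108 -0.46996537  0.52904109] 0.32524282295872275 (np.float64(286.0583263289331), np.float64(214.19565475184334)) (np.float64(282.84435976220504), np.float64(211.66994572694236))
```

View pics/w3.png

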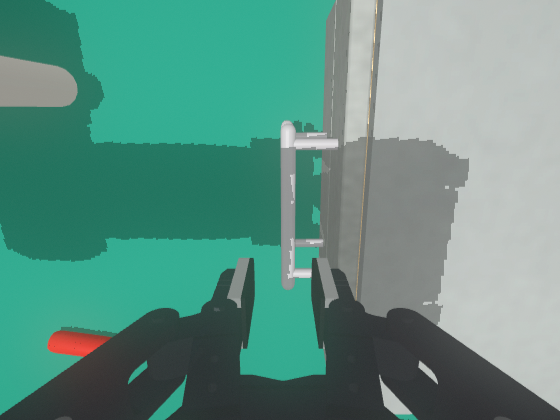

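The bar runs from (288,122) to (288,290), aligned with the tool and about 3.5 mm ahead in x. Descend and grip.

Emit:
carry_out(
  targets=[
    {"x": 0.0035, "y": 0.002, "z": -0.03, "ax": 0, "ay": 0, "az": 0, "hand": -0.36},
    {"x": 0.0035, "y": 0.002, "z": -0.07, "ax": 0, "ay": 0, "az": 0, "hand": -0.36},
    {"x": 0.0035, "y": 0.002, "z": -0.1, "ax": 0, "ay": 0, "az": 0, "hand": -0.36},
    {"x": 0.0035, "y": 0.002, "z": -0.116, "ax": 0, "ay": 0, "az": 0, "hand": -0.36},
    {"x": 0.0035, "y": 0.002, "z": -0.116, "ax": 0, "ay": 0, "az": 0, "hand": -0.36},
  ],
)

```text
time_s: 8.3
eef_pos: [611.5, 32.3, 94.9]
ee_rot: [-0.47, -0.528, -0.47, 0.529]
force: [-6.1, 1.5, 3.8]
grip_width: 0.32
```

Emit:
carry_out(
  targets=[
    {"x": 0, "y": 0, "z": 0, "ax": 0, "ay": 0, "az": 0, "hand": -0.9},
    {"x": 0, "y": 0, "z": 0, "ax": 0, "ay": 0, "az": 0, "hand": -0.9},
    {"x": 0, "y": 0, "z": 0, "ax": 0, "ay": 0, "az": 0, "hand": -0.9},
  ],
)

```text
time_s: 8.68
eef_pos: [612.2, 31.9, 94.7]
ee_rot: [0.47, 0.529, 0.469, -0.528]
force: [-4.3, 3.1, 6.4]
grip_width: 0.111
```

Emit:
carry_out(
  targets=[
    {"x": -0.02, "y": 0.0024, "z": 0, "ax": 0, "ay": 0, "az": 0, "hand": -0.9},
    {"x": -0.055, "y": 0.0065, "z": 0, "ax": 0, "ay": 0, "az": 0, "hand": -0.9},
    {"x": -0.09, "y": 0.0107, "z": 0, "ax": 0, "ay": 0, "az": 0, "hand": -0.9},
    {"x": -0.125, "y": 0.0148, "z": 0, "ax": 0, "ay": 0, "az": 0, "hand": -0.9},
    {"x": -0.155, "y": 0.0184, "z": 0, "ax": 0, "ay": 0, "az": 0, "hand": -0.9},
  ],
)

```text
time_s: 9.3
eef_pos: [457.0, 49.8, 94.7]
ee_rot: [0.47, 0.53, 0.469, -0.528]
force: [1.7, -0.5, 6.0]
grip_width: 0.112
```

Emit:
carry_out(
  targets=[
    {"x": -0.006, "y": 0.0007, "z": 0, "ax": 0, "ay": 0, "az": 0, "hand": -0.9},
    {"x": -0.01, "y": 0.0012, "z": 0, "ax": 0, "ay": 0, "az": 0, "hand": -0.9},
    {"x": -0.01, "y": 0.0012, "z": 0, "ax": 0, "ay": 0, "az": 0, "hand": -0.9},
    {"x": -0.01, "y": 0.0012, "z": 0, "ax": 0, "ay": 0, "az": 0, "hand": -0.9},
  ],
)

```text
time_s: 9.8
eef_pos: [448.2, 50.8, 94.7]
ee_rot: [0.47, 0.529, 0.469, -0.528]
force: [-0.8, 0.9, 9.6]
grip_width: 0.11
```

Emit:
carry_out(
  targets=[
    {"x": 0, "y": 0, "z": 0, "ax": 0, "ay": 0, "az": 0, "hand": -0.4},
    {"x": 0, "y": 0, "z": 0, "ax": 0, "ay": 0, "az": 0, "hand": -0.4},
    {"x": 0, "y": 0, "z": 0, "ax": 0, "ay": 0, "az": 0, "hand": -0.4},
  ],
)

```text
time_s: 10.18
eef_pos: [447.0, 50.8, 93.6]
ee_rot: [-0.469, -0.529, -0.469, 0.529]
force: [0.4, -0.4, -0.7]
grip_width: 0.295
```

Emit:
carry_out(
  targets=[
    {"x": 0, "y": 0, "z": 0.05, "ax": 0, "ay": 0, "az": 0, "hand": -0.4},
    {"x": 0, "y": 0, "z": 0.105, "ax": 0, "ay": 0, "az": 0, "hand": -0.4},
    {"x": 0, "y": 0.04, "z": 0.14, "ax": 0, "ay": 0, "az": -0.17, "hand": -0.4},
    {"x": 0.008, "y": 0.1, "z": 0.14, "ax": 0, "ay": 0, "az": -0.34, "hand": 0.3},
    {"x": 0.016, "y": 0.16, "z": 0.14, "ax": 0, "ay": 0, "az": -0.51, "hand": 0.3},
  ],
)

```text
time_s: 10.8
eef_pos: [462.3, 201.1, 234.3]
ee_rot: [0.326, 0.628, 0.326, -0.627]
force: [0.2, -0.0, 0.5]
grip_width: 0.648
```

Emit:
carry_out(
  targets=[
    {"x": 0.006, "y": 0.05, "z": 0, "ax": 0, "ay": 0, "az": -0.18, "hand": 0.3},
    {"x": 0.012, "y": 0.09, "z": 0, "ax": 0, "ay": 0, "az": -0.36, "hand": 0.3},
    {"x": 0.016, "y": 0.11, "z": 0, "ax": 0, "ay": 0, "az": -0.54, "hand": 0.3},
    {"x": 0.018, "y": 0.129, "z": 0, "ax": 0, "ay": 0, "az": -0.72, "hand": 0.3},
    {"x": 0.018, "y": 0.129, "z": 0, "ax": 0, "ay": 0, "az": -0.9, "hand": 0.3},
  ],
)

```text
time_s: 11.42
eef_pos: [479.9, 329.6, 233.3]
ee_rot: [-0.021, -0.707, -0.021, 0.707]
force: [-0.8, 0.1, -0.2]
grip_width: 0.651
```

Emit:
carry_out(
  targets=[
    {"x": 0, "y": 0, "z": 0, "ax": 0, "ay": 0, "az": -0.16, "hand": 0.3},
    {"x": 0, "y": 0, "z": 0, "ax": 0, "ay": 0, "az": -0.16, "hand": 0.3},
  ],
)

```text
time_s: 11.68
eef_pos: [480.1, 328.5, 233.6]
ee_rot: [0.033, -0.706, 0.034, 0.706]
force: [-0.0, -0.1, -0.1]
grip_width: 0.65
```

Run:
```python
from h import *
s=ctrl.sense();im=viewer.capture("top")
print(s["joints"].round(2),s["eef_pos"],s["ee_rot"],s["grip_width"])
cv2.imwrite("pics/t2.png",cv2.resize(im[130:270,190:370],None,fx=4,fy=4,interpolation=cv2.INTER_CUBIC))
```

```text
[0.4  0.44 1.31 0.   1.39 2.06] [480.0545826  328.5330964  233.63022778] [ 0.03336759 -0.70615317  0.03351348  0.70647799] 0.6499537605017954
```

View pics/t2.png

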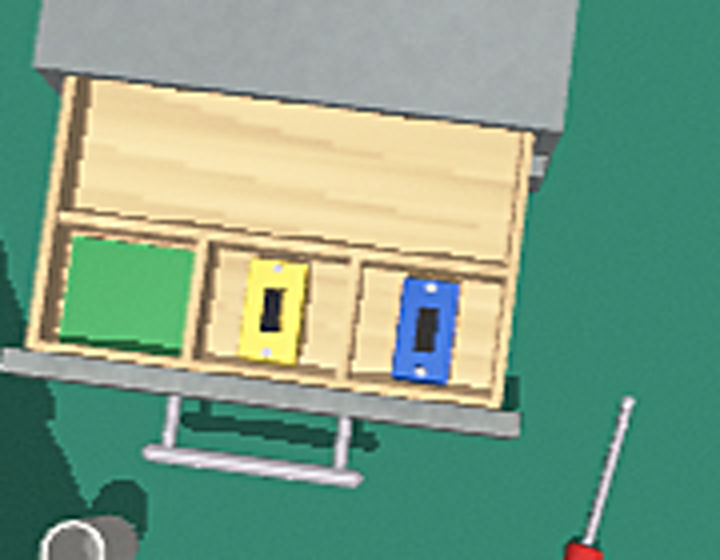

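The drawer is open. The green plate is in the left (+y) compartment, corners about (74,236) (194,249) (182,354) (60,337). Yellow is in the middle and blue on the right.

Run:
```python
from h import *
f=lambda u,v,z: px2w("top",(u+.5)/4-.5+190,(v+.5)/4-.5+130,z)
P=[f(*p,90) for p in((74,236),(194,249),(182,354),(60,337))]
print("plate",np.mean(P,0).round(1),[np.linalg.norm(P[i]-P[i-1]).round(1) for i in range(4)])
H=[f(*p,112) for p in((146,453),(360,480))];h=np.mean(H,0);d=H[0]-H[1];a=np.arctan2(d[1],d[0])
print("handle",h.round(1),np.linalg.norm(d),np.degrees(a))
for a in(a,np.radians(83.2)):
  y=np.array([np.cos(a),np.sin(a)]);x=np.array([y[1],-y[0]]); print("pred plate",(h[:2]+92*x+91*y).round(1))
C=[f(*p,128) for p in((68,222),(200,240),(190,357),(38,345))]
print("comp rim inner-ish",np.mean(C,0).round(1),"yellow",f(273,312,122).round(1),"blue",f(427,330,122).round(1))
# yellow & blue midline tops
```

```text
plate [552.7 129.5  90. ] [np.float64(62.5), np.float64(74.2), np.float64(64.6), np.float64(75.4)]
handle [448.9  48.6 112. ] 127.68103243829489 83.67426439202865
pred plate [550.3 128.9]
pred plate [551.  128.1]
comp rim inner-ish [550.6 125.1 128. ] yellow [539.7  37.6 122. ] blue [530.1 -53.2 122. ]
```

Emit:
carry_out(
  targets=[
    {"x": 0.001, "y": 0.0115, "z": -0.04, "ax": 0, "ay": 0, "az": -0.026, "hand": 0.3},
    {"x": 0.001, "y": 0.0115, "z": -0.09, "ax": 0, "ay": 0, "az": -0.026, "hand": 0.3},
    {"x": 0.001, "y": 0.0115, "z": -0.14, "ax": 0, "ay": 0, "az": -0.026, "hand": 0.3},
    {"x": 0.001, "y": 0.0115, "z": -0.1735, "ax": 0, "ay": 0, "az": -0.026, "hand": 0.3},
    {"x": 0.001, "y": 0.0115, "z": -0.1735, "ax": 0, "ay": 0, "az": -0.026, "hand": 0.3},
  ],
)

```text
time_s: 12.35
eef_pos: [479.9, 339.4, 58.4]
ee_rot: [0.042, -0.704, 0.043, 0.707]
force: [0.2, -0.1, -0.1]
grip_width: 0.652
```

Emit:
carry_out(
  targets=[
    {"x": 0, "y": 0, "z": 0, "ax": 0, "ay": 0, "az": 0, "hand": -0.2},
    {"x": 0, "y": 0, "z": 0, "ax": 0, "ay": 0, "az": 0, "hand": -0.6},
    {"x": 0, "y": 0, "z": 0, "ax": 0, "ay": 0, "az": 0, "hand": -0.6},
    {"x": 0, "y": 0, "z": 0, "ax": 0, "ay": 0, "az": 0, "hand": -0.6},
  ],
)

```text
time_s: 12.85
eef_pos: [482.1, 340.5, 62.5]
ee_rot: [-0.044, 0.707, -0.042, -0.705]
force: [-0.6, -1.5, 6.7]
grip_width: 0.388
```

Emit:
carry_out(
  targets=[
    {"x": 0, "y": 0, "z": 0.04, "ax": 0, "ay": 0, "az": 0, "hand": -0.6},
    {"x": 0, "y": 0, "z": 0.1, "ax": 0, "ay": 0, "az": 0, "hand": -0.6},
    {"x": 0, "y": 0, "z": 0.15, "ax": 0, "ay": 0, "az": 0, "hand": -0.6},
    {"x": 0, "y": 0, "z": 0.15, "ax": 0, "ay": 0, "az": 0, "hand": -0.6},
  ],
)

```text
time_s: 13.35
eef_pos: [482.4, 340.7, 215.2]
ee_rot: [-0.044, 0.709, -0.042, -0.703]
force: [0.2, 0.1, -2.0]
grip_width: 0.385
```

Emit:
carry_out(
  targets=[
    {"x": 0.018, "y": -0.055, "z": 0, "ax": 0, "ay": 0, "az": 0, "hand": -0.6},
    {"x": 0.036, "y": -0.11, "z": 0, "ax": 0, "ay": 0, "az": 0, "hand": -0.6},
    {"x": 0.054, "y": -0.165, "z": 0, "ax": 0, "ay": 0, "az": 0, "hand": -0.6},
    {"x": 0.0695, "y": -0.2115, "z": 0, "ax": 0, "ay": 0, "az": 0, "hand": -0.6},
    {"x": 0.0695, "y": -0.2115, "z": 0, "ax": 0, "ay": 0, "az": 0, "hand": -0.6},
  ],
)

```text
time_s: 13.98
eef_pos: [551.0, 125.6, 209.4]
ee_rot: [0.044, -0.705, 0.045, 0.706]
force: [-0.5, 0.7, -1.2]
grip_width: 0.385
```

Emit:
carry_out(
  targets=[
    {"x": 0, "y": 0, "z": -0.04, "ax": 0, "ay": 0, "az": 0, "hand": -0.6},
    {"x": 0, "y": 0, "z": -0.055, "ax": 0, "ay": 0, "az": 0, "hand": -0.6},
    {"x": 0, "y": 0, "z": -0.055, "ax": 0, "ay": 0, "az": 0, "hand": -0.6},
  ],
)

```text
time_s: 14.35
eef_pos: [550.0, 129.1, 154.7]
ee_rot: [0.043, -0.705, 0.043, 0.707]
force: [-0.5, -0.2, -0.5]
grip_width: 0.39
```

Run:
```python
from h import *
s=ctrl.sense();ci=viewer.camera_info("wrist");im=viewer.capture("wrist")
print(s["joints"].round(2),s["eef_pos"],s["ee_rot"],s["grip_width"])
import pickle;pickle.dump(ci,open("ci4.pkl","wb"))
cv2.imwrite("pics/w4.png",im)
```

```text
[0.02 0.47 1.48 0.   1.2  1.72] [550.01524067 129.08152505 154.7329398 ] [ 0.0427818  -0.70505934  0.0428712   0.70655722] 0.38987043318875264
```

View pics/w4.png

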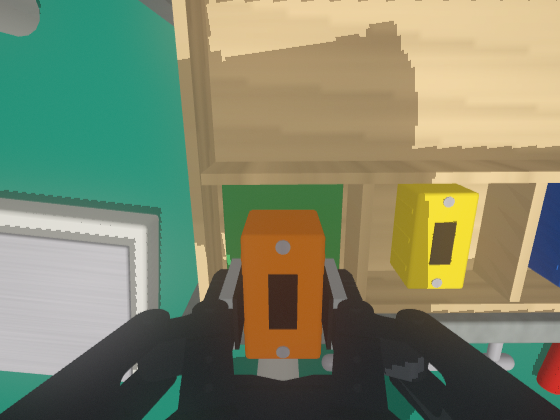

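Run:
```python
from h import *
import pickle;ci=pickle.load(open("ci4.pkl","rb"))
w=lambda u,v,z:px2w("",u,v,z,ci).round(1)
o=[w(*p,179) for p in((250,212),(318,212),(322,357),(243,357))]
print("orange holes@179",w(283,247,179),w(283,352,179), "recess",w(283,301,179))
for a in (177,179,181): print(a,np.linalg.norm(w(248,225,a)-w(320,225,a)), np.linalg.norm(w(283,247,a)-w(283,352,a)))
print("plate L/R @90 v190",w(223,190,90),w(343,190,90),"far edge",w(283,184,90),"backwall rim",w(283,184,126))
print("yellow holes@122",w(449,201,122),w(437,283,122))
print("pred px of plate centre(551.5,129,90)",w2px("",[551.5,129,90],ci))
```

```text
orange holes@179 [574.8 125.6 179. ] [525.9 131.6 179. ] recess [551.  128.5 179. ]
177 27.697292286431185 50.072946787661635
179 27.300183149568785 49.266723049133255
181 26.791789787171755 48.44842618702906
plate L/R @90 v190 [580.1 163.7  90. ] [570.7  87.2  90. ] far edge [579.3 124.9  90. ] backwall rim [587.5 124.  126. ]
yellow holes@122 [566.1  34.8 122. ] [515.7  40.4 122. ]
pred px of plate centre(551.5,129,90) (np.float64(281.9560606915417), np.float64(225.38305183651818))
```

Orange centre is (550.6,128.6), and the compartment centre is about (551.7,128.2). Good, so lower it.

Emit:
carry_out(
  targets=[
    {"x": 0.001, "y": -0.0005, "z": -0.025, "ax": 0, "ay": 0, "az": 0, "hand": -0.6},
    {"x": 0.001, "y": -0.0005, "z": -0.042, "ax": 0, "ay": 0, "az": 0, "hand": -0.6},
    {"x": 0.001, "y": -0.0005, "z": -0.047, "ax": 0, "ay": 0, "az": 0, "hand": -0.6},
    {"x": 0.001, "y": -0.0005, "z": -0.047, "ax": 0, "ay": 0, "az": 0, "hand": -0.6},
  ],
)

```text
time_s: 14.9
eef_pos: [551.8, 128.1, 108.8]
ee_rot: [-0.043, 0.706, -0.043, -0.706]
force: [0.2, 0.0, -0.3]
grip_width: 0.391
```

Emit:
carry_out(
  targets=[
    {"x": 0, "y": 0, "z": -0.0015, "ax": 0, "ay": 0, "az": 0, "hand": -0.6},
    {"x": 0, "y": 0, "z": -0.003, "ax": 0, "ay": 0, "az": 0, "hand": -0.6},
  ],
)

```text
time_s: 15.15
eef_pos: [551.8, 128.1, 105.8]
ee_rot: [-0.043, 0.706, -0.043, -0.705]
force: [-0.2, -0.2, -0.7]
grip_width: 0.39
```

Emit:
carry_out(
  targets=[
    {"x": 0, "y": 0, "z": -0.001, "ax": 0, "ay": 0, "az": 0, "hand": -0.6},
    {"x": 0, "y": 0, "z": -0.002, "ax": 0, "ay": 0, "az": 0, "hand": -0.6},
  ],
)

```text
time_s: 15.4
eef_pos: [552.2, 127.9, 104.4]
ee_rot: [-0.043, 0.706, -0.043, -0.705]
force: [-1.1, -0.9, 10.4]
grip_width: 0.39
```

Contact (10 N). Release with a limited opening, then retreat.

Emit:
carry_out(
  targets=[
    {"x": 0, "y": 0, "z": 0, "ax": 0, "ay": 0, "az": 0, "hand": 0.0},
    {"x": 0, "y": 0, "z": 0, "ax": 0, "ay": 0, "az": 0, "hand": 0.0},
    {"x": 0, "y": 0, "z": 0, "ax": 0, "ay": 0, "az": 0, "hand": 0.0},
    {"x": 0, "y": 0, "z": 0, "ax": 0, "ay": 0, "az": 0, "hand": 0.0},
  ],
)

```text
time_s: 15.9
eef_pos: [551.5, 128.0, 103.3]
ee_rot: [0.043, -0.706, 0.043, 0.706]
force: [1.0, -0.2, -0.3]
grip_width: 0.501
```

Emit:
carry_out(
  targets=[
    {"x": 0, "y": 0, "z": 0.015, "ax": 0, "ay": 0, "az": 0, "hand": 0.0},
    {"x": 0, "y": 0, "z": 0.04, "ax": 0, "ay": 0, "az": 0, "hand": 0.0},
    {"x": 0, "y": 0, "z": 0.09, "ax": 0, "ay": 0, "az": 0, "hand": 0.0},
    {"x": 0, "y": 0, "z": 0.115, "ax": 0, "ay": 0, "az": 0, "hand": 0.0},
    {"x": 0, "y": 0, "z": 0.115, "ax": 0, "ay": 0, "az": 0, "hand": 0.0},
  ],
)

```text
time_s: 16.52
eef_pos: [552.3, 128.1, 221.0]
ee_rot: [-0.043, 0.707, -0.043, -0.704]
force: [0.2, 0.7, -0.8]
grip_width: 0.501
```

Run:
```python
from h import *
s=ctrl.sense();ci=viewer.camera_info("wrist");im=viewer.capture("wrist")
print(s["eef_pos"],s["grip_width"],w2px("wrist",[551.5,128.5,126],ci))
import pickle;pickle.dump(ci,open("ci5.pkl","wb"))
cv2.imwrite("pics/w5.png",im)
```

```text
[552.31864739 128.07605213 220.95217066] 0.5006916414865903 (np.float64(281.8535518491135), np.float64(215.37651589583527))
```

View pics/w5.png

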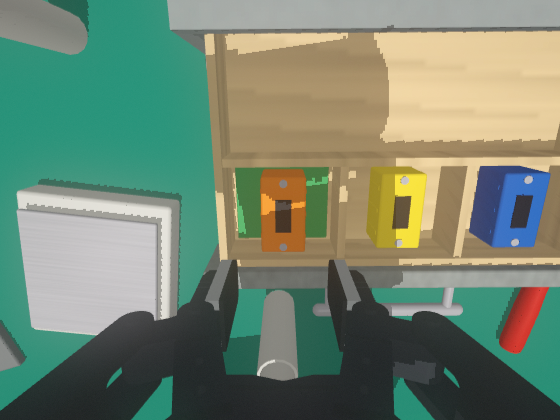

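Orange lies at (283,216), as predicted (282,215), upright on the plate; yellow and blue are in their compartments. Now return to the handle and shut the drawer.

Run:
```python
from h import *
import pickle;ci=pickle.load(open("ci5.pkl","rb"))
w=lambda u,v,z:px2w("",u,v,z,ci).round(1)
print("plate corners",[w(*p,90) for p in((235,168),(328,168),(327,238),(237,239))],"orange",(w(283,184,126)+w(283,247,126))/2,"yellow",(w(404,181,122)+w(399,242,122))/2,"blue",(w(528,181,122)+w(515,242,122))/2)
```

```text
plate corners [array([585.8, 163.6,  90. ]), array([576.4,  86.9,  90. ]), array([514.2,  92.8,  90. ]), array([522.9, 172.2,  90. ])] orange [550.6  127.75 126.  ] yellow [541.5  37.7 122. ] blue [530.45 -53.2  122.  ]
```

Emit:
carry_out(
  targets=[
    {"x": -0.03, "y": -0.02, "z": 0, "ax": 0, "ay": 0, "az": 0.18, "hand": -0.36},
    {"x": -0.06, "y": -0.04, "z": 0, "ax": 0, "ay": 0, "az": 0.36, "hand": -0.36},
    {"x": -0.08, "y": -0.055, "z": 0, "ax": 0, "ay": 0, "az": 0.54, "hand": -0.36},
    {"x": -0.105, "y": -0.077, "z": 0, "ax": 0, "ay": 0, "az": 0.72, "hand": -0.36},
    {"x": -0.105, "y": -0.077, "z": 0, "ax": 0, "ay": 0, "az": 0.9, "hand": -0.36},
  ],
)

```text
time_s: 17.2
eef_pos: [445.0, 50.2, 217.5]
ee_rot: [-0.269, -0.653, -0.27, 0.654]
force: [0.9, 0.6, 0.1]
grip_width: 0.319
```

Emit:
carry_out(
  targets=[
    {"x": 0, "y": 0, "z": 0, "ax": 0, "ay": 0, "az": 0.18, "hand": -0.36},
    {"x": 0, "y": 0, "z": 0, "ax": 0, "ay": 0, "az": 0.36, "hand": -0.36},
    {"x": 0, "y": 0, "z": 0, "ax": 0, "ay": 0, "az": 0.54, "hand": -0.36},
    {"x": 0, "y": 0, "z": 0, "ax": 0, "ay": 0, "az": 0.67, "hand": -0.36},
    {"x": 0, "y": 0, "z": 0, "ax": 0, "ay": 0, "az": 0.67, "hand": -0.36},
  ],
)

```text
time_s: 17.82
eef_pos: [446.1, 51.1, 217.4]
ee_rot: [-0.467, -0.53, -0.469, 0.531]
force: [-0.3, -0.8, -0.5]
grip_width: 0.32
```

Emit:
carry_out(
  targets=[
    {"x": 0, "y": 0, "z": 0, "ax": 0, "ay": 0, "az": 0, "hand": -0.36},
    {"x": 0, "y": 0, "z": 0, "ax": 0, "ay": 0, "az": 0, "hand": -0.36},
  ],
)

```text
time_s: 18.08
eef_pos: [446.5, 51.0, 218.2]
ee_rot: [-0.468, -0.53, -0.468, 0.53]
force: [-0.2, 0.5, -0.3]
grip_width: 0.319
```

Plate centre (549.8,128.9) against orange (550.6,127.8): a fit within 2 mm. Descend on the bar.

Emit:
carry_out(
  targets=[
    {"x": 0.001, "y": 0, "z": -0.05, "ax": 0, "ay": 0, "az": 0, "hand": -0.36},
    {"x": 0.001, "y": 0, "z": -0.09, "ax": 0, "ay": 0, "az": 0, "hand": -0.36},
    {"x": 0.001, "y": 0, "z": -0.124, "ax": 0, "ay": 0, "az": 0, "hand": -0.36},
    {"x": 0.001, "y": 0, "z": -0.124, "ax": 0, "ay": 0, "az": 0, "hand": -0.36},
  ],
)

```text
time_s: 18.58
eef_pos: [448.1, 50.9, 94.0]
ee_rot: [0.468, 0.53, 0.468, -0.53]
force: [-0.6, -0.2, 0.0]
grip_width: 0.324
```

Emit:
carry_out(
  targets=[
    {"x": 0, "y": 0, "z": 0, "ax": 0, "ay": 0, "az": 0, "hand": -0.9},
    {"x": 0, "y": 0, "z": 0, "ax": 0, "ay": 0, "az": 0, "hand": -0.9},
    {"x": 0, "y": 0, "z": 0, "ax": 0, "ay": 0, "az": 0, "hand": -0.9},
  ],
)

```text
time_s: 18.95
eef_pos: [447.7, 51.0, 94.6]
ee_rot: [0.468, 0.53, 0.468, -0.53]
force: [0.5, -0.8, 1.1]
grip_width: 0.111
```

Emit:
carry_out(
  targets=[
    {"x": 0.008, "y": -0.001, "z": 0, "ax": 0, "ay": 0, "az": 0, "hand": -0.9},
    {"x": 0.024, "y": -0.0028, "z": 0, "ax": 0, "ay": 0, "az": 0, "hand": -0.9},
    {"x": 0.044, "y": -0.0052, "z": 0, "ax": 0, "ay": 0, "az": 0, "hand": -0.9},
    {"x": 0.064, "y": -0.0076, "z": 0, "ax": 0, "ay": 0, "az": 0, "hand": -0.9},
    {"x": 0.084, "y": -0.01, "z": 0, "ax": 0, "ay": 0, "az": 0, "hand": -0.9},
  ],
)

```text
time_s: 19.58
eef_pos: [532.5, 41.2, 94.6]
ee_rot: [0.468, 0.53, 0.469, -0.53]
force: [-2.0, 1.1, 5.3]
grip_width: 0.111
```

Emit:
carry_out(
  targets=[
    {"x": 0.02, "y": -0.0024, "z": 0, "ax": 0, "ay": 0, "az": 0, "hand": -0.9},
    {"x": 0.04, "y": -0.0047, "z": 0, "ax": 0, "ay": 0, "az": 0, "hand": -0.9},
    {"x": 0.058, "y": -0.0069, "z": 0, "ax": 0, "ay": 0, "az": 0, "hand": -0.9},
    {"x": 0.07, "y": -0.0083, "z": 0, "ax": 0, "ay": 0, "az": 0, "hand": -0.9},
    {"x": 0.076, "y": -0.009, "z": 0, "ax": 0, "ay": 0, "az": 0, "hand": -0.9},
  ],
)

```text
time_s: 20.2
eef_pos: [608.4, 32.4, 94.6]
ee_rot: [0.468, 0.53, 0.468, -0.529]
force: [-0.7, 3.7, 4.0]
grip_width: 0.109
```

Emit:
carry_out(
  targets=[
    {"x": 0.003, "y": -0.0004, "z": 0, "ax": 0, "ay": 0, "az": 0, "hand": -0.9},
    {"x": 0.005, "y": -0.0006, "z": 0, "ax": 0, "ay": 0, "az": 0, "hand": -0.9},
    {"x": 0.005, "y": -0.0006, "z": 0, "ax": 0, "ay": 0, "az": 0, "hand": -0.9},
  ],
)

```text
time_s: 20.58
eef_pos: [612.2, 32.0, 94.6]
ee_rot: [-0.468, -0.53, -0.469, 0.53]
force: [-2.0, 4.8, 6.1]
grip_width: 0.11
```

Emit:
carry_out(
  targets=[
    {"x": 0.001, "y": -0.0001, "z": 0, "ax": 0, "ay": 0, "az": 0, "hand": -0.9},
    {"x": 0.0015, "y": -0.0002, "z": 0, "ax": 0, "ay": 0, "az": 0, "hand": -0.9},
    {"x": 0.0015, "y": -0.0002, "z": 0, "ax": 0, "ay": 0, "az": 0, "hand": -0.9},
  ],
)

```text
time_s: 20.95
eef_pos: [612.2, 32.0, 94.5]
ee_rot: [-0.467, -0.529, -0.47, 0.531]
force: [-9.9, 5.4, 10.3]
grip_width: 0.112
```

Against the stop (the position holds at 612.2 and the force rises). Release, lift, and look.

Emit:
carry_out(
  targets=[
    {"x": 0, "y": 0, "z": 0, "ax": 0, "ay": 0, "az": 0, "hand": -0.36},
    {"x": 0, "y": 0, "z": 0, "ax": 0, "ay": 0, "az": 0, "hand": -0.36},
    {"x": 0, "y": 0, "z": 0, "ax": 0, "ay": 0, "az": 0, "hand": -0.36},
    {"x": 0, "y": 0, "z": 0.03, "ax": 0, "ay": 0, "az": 0, "hand": -0.36},
    {"x": 0, "y": 0, "z": 0.08, "ax": 0, "ay": 0, "az": 0, "hand": -0.36},
  ],
)

```text
time_s: 21.58
eef_pos: [613.1, 30.8, 173.5]
ee_rot: [-0.467, -0.529, -0.469, 0.531]
force: [-0.3, -0.9, 1.1]
grip_width: 0.318
```

Emit:
carry_out(
  targets=[
    {"x": -0.03, "y": 0, "z": 0.05, "ax": 0, "ay": 0, "az": 0, "hand": -0.36},
    {"x": -0.09, "y": 0, "z": 0.06, "ax": 0, "ay": 0, "az": 0, "hand": -0.36},
    {"x": -0.15, "y": 0, "z": 0.06, "ax": 0, "ay": 0, "az": 0, "hand": -0.36},
    {"x": -0.15, "y": 0, "z": 0.06, "ax": 0, "ay": 0, "az": 0, "hand": -0.36},
  ],
)

```text
time_s: 22.08
eef_pos: [460.5, 31.3, 234.0]
ee_rot: [-0.468, -0.529, -0.469, 0.531]
force: [1.1, -0.1, 1.1]
grip_width: 0.32
```

Run:
```python
from h import *
im=viewer.capture("top");print(ctrl.sense()["eef_pos"],ctrl.sense()["force"])
cv2.imwrite("pics/t3.png",cv2.resize(im,(800,600),interpolation=cv2.INTER_CUBIC))
```

```text
[462.97269426  30.97040072 234.61228517] [-0.07872878  0.90233493  0.76039899]
```

View pics/t3.png

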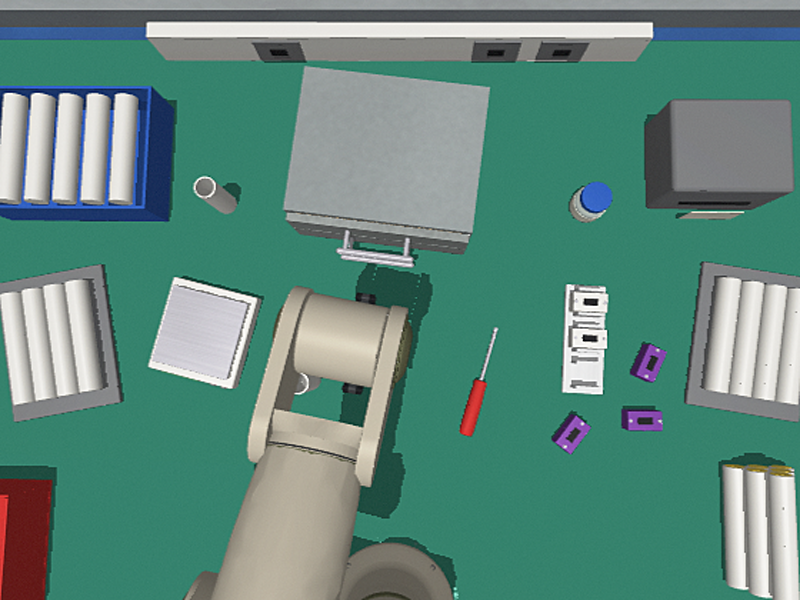

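The drawer is shut, with the handle at (376,250) as at the start. The orange channel is empty and the bystanders are unmoved; tube1, partly under the arm, still stands at (303,382). Handing in.

```bash
python3 -c "
from rig import finish_job
print(finish_job())"
```

```text
the job is handed in; nothing more can be done
None
```

The orange housing has been weighed and filed, and I handed the job in at about 22 s of the 72 s allowed. `finish_job()` gives no verdict, so the results below are my own measurements.

- **Weighing:** I took the orange housing from the rack by its ends and set it upright at the centre of the scale's pan. I let go of it, and the wrist picture showed it where predicted.
- **Filing:** I opened the top drawer by its handle. I then regripped the housing by its long sides and set it on the green plate in the left (+y) compartment, lengthwise front to back. The last wrist picture put it within about 2 mm of the plate's centre, with yellow and blue still in their own compartments.
- **Shutting the drawer:** I pushed it shut until it met its stop, with the gripper back at the same spot as when I first took hold of the handle (612.2 mm in x).
- **Final check:** The last top picture shows the drawer shut and the bystanders unmoved. The arm partly hides tube1, which still stands in place. The gripper was clear of everything.

**Not confirmed:** I could not see inside the drawer once it was shut. A few TCP readings around the second grip disagreed with the commanded pose by 2–5 mm. I relied on the pictures and contact force there instead.

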